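Clamp a glass beaker gently on the shaker

ROBOT

A 6-joint arm with a two-finger parallel gripper is mounted at the origin on a cart in front of the work surface, level with it; the furniture and walls round the work are solid. World frame = base frame: x ahead of the robot, y to its left, z up, the work surface at z = 0. Lengths are in m, angles in rad, forces in N, time in s.
With the tool pointing down it reaches from about 0.35 to 0.975 m from the base axis. Payload 4.9 kg.
Tool frame: the origin (TCP) lies at the very end of the fingers, on their centre line; the grasp point (between the pads) lies 19 mm behind it; z points along the fingers, y is the line along which they close (so a half turn about z gives the same grasp; the last joint's range is limited). The gripper opens to 85 mm and grips with 20 to 120 N. Pads are 22 mm wide; open, the fingers measure 114 mm over their backs; the gripper's body (76 mm by 85 mm) begins 54 mm behind the grasp point. The pads swing forward as they close: fully open they stand 13 mm farther back than shut.
Start: joints at [-1.234, 0.053, 1.613, -0, 1.476, -0.119], TCP at [0.275, -0.561, 0.231] pointing down, gripper open.
Joint ranges: [-3.01, 3.01], [-1.01, 2.22], [0.06, 2.58], [-1.02, 4.17], [0.09, 2.62], [-3.14, 3.14]. Speed limits (rad/s): [2.57, 2.57, 3.14, 3.14, 3.14, 3.14].

INTERFACE

Orientations are given as a rotation vector (axis times angle).
In Python, from station import get_obs, optics, ctrl gives the robot as it stands.
- The arm moves only by the shell command python3 -m pendant 'ROWS' [FORCE]. ROWS is JSON, a list of rows, each a list of 3 entries, a list of its own where there are three numbers: the shift along the tool's x, y, z in mm, then the turn, a rotation vector about the tool's x, y, z in rad, then the opening, from 0 (shut) to 1 (fully open). A call has 1 to 12 rows; each row shifts and turns the commanded pose from where the row before left it, along the tool's axes as they then stand; what a row does not reach is not made up. A row lasts 1/12 s, in which the tool goes at most 41.7 mm and 7.16 degrees, less where a joint would pass 70% of its speed; a pose out of reach is approached as far as the arm can. A call is refused whole if a number of a shift passes 41.7 or a number of a turn 0.125, either way. A call with a gripper value outside its range is refused whole. The fingers move at their own pace and stop on an object; FORCE is the grip in N (left out, the last holds). Time passes only in rows, so rows that do not move let the fingers close. It gives the time, the measured TCP pose, the force, the opening and the grip force at its end, in the units of the state.
- get_obs(): the state, without advancing time (a new reading comes with each control period).
- optics.get_image(name): name is "scene" or "top" or "wrist"; returns the picture (420x560x3 uint8, red, green, blue); there is no depth.
- optics.camera_model(name): a dict with "fx", "fy", "cx", "cy" (pixels), "cam_to_world" (4x4, takes a point from camera to world coordinates). Camera axes: x right, y up, looking along -z (the intrinsics and any distortion apply to the point x, -y, -z); pixel columns grow to the right and rows downward; lengths in m; the calibration is good to about 2 mm. A picture is of the moment at which its call begins: read the wrist's pose just before it. camera_model takes no time and is no camera call; for the wrist camera it gives the pose at the moment of the call.
- ctrl.finish_job(): hands the job in; it is judged then, once.
The state is a dict: "t": time; "q": joint angles; "dq": joint speeds; "effort": joint torques, N m; "tool_pos": TCP position; "tool_rot": TCP orientation; "contact_force": force on the tool from outside, world axes, zero at the start; "wrist_torque": the same for the moment, N m; "opening": finger opening in m; "grip_force": force on a finger pad.
Only numpy, scipy, OpenCV 4.12 (cv2) and the standard library are available. Lean on these libraries where they do the work, as an engineer would, in place of code of your own. Each camera call takes 0.05 s, during which the arm holds its last target. There are 200 camera calls.

TASK

Push the glass beaker across the shaker's platform, without lifting it, into line with the sliding clamp. Then hold the clamp's lock tab down while you slide the carriage along, so that its sprung pad brings the beaker up against the two rubber posts and is itself pressed in by about half of its travel, and let the tab come up again so that the clamp stays locked. The beaker is thin glass: never press on it with more than about 10 N or tip it, do not force the carriage while it is locked, and leave the other things alone.

Things in the scene. Friction and masses are not known exactly. Their poses are not given: they have to be found in the camera images.
- shaker: low fixed shaker; origin on the worktop below the clamp's lane, z up, +y pointing roughly away from the robot. Flat grey platform, top 55 mm above the worktop, from x -115 to +60 mm and y -165 to +165 mm in its frame. The lane is the line x = 0 along its +y, marked by a flush metal track. Two upright black posts, 9 mm radius, 33 mm tall, stand at x = -28 and +28 mm, y = 135 mm
- nest (a point): point on the platform's top, in the lane, where the middle of the beaker's bottom is when the beaker touches both posts (shaker x = 0, y = 107 mm)
- beaker: clear glass beaker with a small spout, 65 to 69 mm across at the rim, about 60 mm at the bottom, 87 mm tall, 0.11 kg, standing upright on the platform. Origin in the middle of its underside, z up; starts 45 to 78 mm to the -x side of the lane, beside the space between pad and posts
- carriage (a joint): travel of the clamp's carriage along the lane towards the posts (shaker +y), m, 0 to 0.15. Block 50 (x) x 70 mm (y), its middle at shaker x 0, y -105 mm + this value, top 26 mm above the platform; an upright plate (thumb stop) 50 mm wide rises from it to 59 mm, rear face 18 mm ahead of the middle. Slides with under 1 N when the tab is down, braked (holds over 25 N) when it is up
- lock_tab (a joint): how far the spring-loaded lock tab is pressed down, m: about 0 when up (carriage locked), 0.008 fully down; it takes 4 N to start and 6.6 N fully down; the brake is free from about 0.002 on. Do not force the carriage with the tab up
- tab_top (a point): middle of the lock tab's top: ribbed grey plate 40 (x) x 42 mm (y), 38 mm above the platform when up, on the carriage behind the thumb stop: 7.5 mm behind the carriage's middle, 25.5 mm behind the stop's rear face. Press down here and push the stop. Axes as the shaker's
- pad (a joint): how far the clamp's sprung pad is pressed back towards the carriage, m: 0 is free, 0.018 is the end of its travel (bottomed, hard). Spring 0.8 N at first, plus 0.2 N per mm
- pad_face (a point): middle of the pad's flat front, which looks to the posts (shaker +y): black rubber, 50 mm wide (x), from 4 to 30 mm above the platform, on two steel stems ahead of the carriage; 61 mm ahead of the carriage's middle when free
- stock_bottle: white bottle with black cap, 60 mm diameter, 128 mm tall, origin in the middle of its underside; bystander
- weigh_dish: round shallow metal dish, 73 mm across, 28 mm tall, origin in the middle of its underside; bystander
- timer: white bench timer lying flat, 58 x 70 x 20 mm, origin in the middle of its underside; bystander

How it is judged:
At the end, for the whole second after the job is handed in: The beaker stands upright on the platform (tilt under 5 degrees) at the posts, within 10 mm of the nest point; the sprung pad is pressed in by 4 to 14 mm of its 18 mm; the lock tab is up (under 1.5 mm); carriage and beaker are at rest (horizontal distance between beaker and nest below 0.01 m and angle between beaker's own z axis and vertical below 0.09 rad and z of beaker in the frame of nest below 0.006 m and value of joint pad between 0.004 and 0.014 m and value of joint lock_tab below 0.0015 m and velocity of joint carriage between -0.003 and 0.003 m/s and linear speed of beaker below 0.01 m/s); the robot touches nothing.
It fails at once if the beaker is pressed with more than 12 N by the fingers, the arm or the pad (contact force between beaker and the fingers above 12 N or contact force between beaker and pad above 12 N or contact force between beaker and the arm above 12 N).
It fails at once if the beaker is tipped by more than 0.25 rad (angle between beaker's own z axis and vertical above 0.25 rad).
It fails at once if the beaker is lifted off or pushed off the platform (z of beaker in the frame of nest above 0.012 m or z of beaker in the frame of nest below -0.01 m).
It fails at once if the carriage is forced while locked: pushed with more than 25 N while its lock tab is up (value of joint lock_tab below 0.0005 m and (contact force between carriage and the fingers above 25 N or contact force between carriage and the arm above 25 N)).
It fails at once if a bystander is moved by more than 20 mm (distance of any of stock_bottle, weigh_dish, timer from where it was at the start of the episode above 0.02 m).
It also fails if it takes over 58 s, if anything falls off the work surface, if the arm or the gripper's body presses on something with over 40 N, if the wrist force passes 120 N, or if a joint passes its speed limit or range.

## Working session

There is one attempt and no reset: what is moved stays moved. The work goes in short steps, Python scripts to look and compute and a shell command to move; the robot and the scene stay as the last step left them, time stands still between calls to the robot, and variables do not carry over. Pictures are saved under pics/ and viewed, at most 10 in all, crops included, and the job is handed in when it is done.

```bash
mkdir -p pics; ls
python3 - <<'E'
from station import get_obs, optics, ctrl
import cv2
o=get_obs(); print({k:(o[k]) for k in ("t","tool_pos","tool_rot","contact_force","opening")})
for n in ("scene","top"):
    cv2.imwrite(f"pics/{n}0.png",optics.get_image(n)[:,:,::-1]); print(n,{k:(v.round(4).tolist() if hasattr(v,'round') and hasattr(v,'tolist') else v) for k,v in optics.camera_model(n).items()})
E
```

```text
pics
{'t': 0.0, 'tool_pos': array([ 0.27489039, -0.56060019,  0.23007345]), 'tool_rot': array([-3.05837005e+00, -7.09319504e-01,  4.03774055e-04]), 'contact_force': array([-0.11081481,  0.02638717, -0.10543958]), 'opening': 0.08516492888310177}
scene {'fx': 467.51991805449984, 'fy': 467.51991805449984, 'cx': 274.65865813455855, 'cy': 208.59009248357032, 'cam_to_world': [[-0.8149, 0.4234, -0.3958, 0.0029], [-0.5796, -0.5992, 0.5524, 0.7197], [-0.0033, 0.6795, 0.7336, 1.0741], [0.0, 0.0, 0.0, 1.0]]}
top {'fx': 526.7103448374452, 'fy': 526.7103448374452, 'cx': 282.38081820487974, 'cy': 201.74077931186508, 'cam_to_world': [[0.0039, 0.9985, -0.055, 0.4301], [-0.9999, 0.0045, 0.01, 0.0055], [0.0102, 0.0549, 0.9984, 1.6867], [0.0, 0.0, 0.0, 1.0]]}
```

View pics/scene0.png

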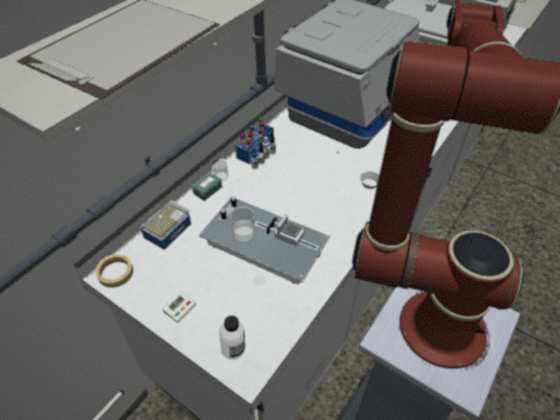

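View pics/top0.png

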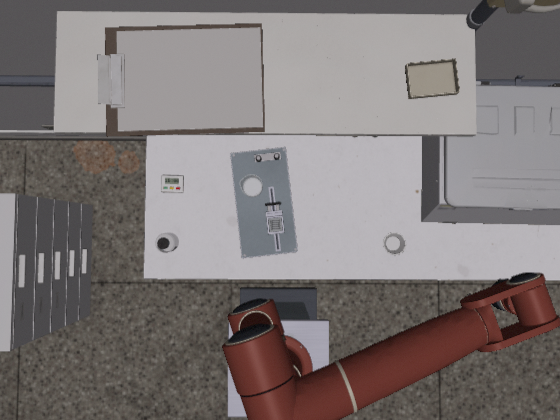

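The scene view shows the shaker at about (265,235), with the beaker at (243,222), the posts at (228,208) and the carriage at (288,228). In the top view the platform spans (231,150) to (297,257), the beaker is at (252,186), the posts at (258,157) and (277,156), and the tab at (275,225). The bystanders are well away from all of these. I'll measure from the top view, then look from the wrist camera.

```bash
cat > h.py <<'E'
import numpy as np, cv2
from scipy.spatial.transform import Rotation as R
from station import get_obs, optics, ctrl
def plane(m,uv,z):
    T=np.array(m["cam_to_world"]); uv=np.atleast_2d(uv).astype(float)
    d=np.c_[(uv[:,0]-m["cx"])/m["fx"],-(uv[:,1]-m["cy"])/m["fy"],-np.ones(len(uv))]@T[:3,:3].T
    return T[:3,3]+d*((z-T[2,3])/d[:,2])[:,None]
def proj(m,P):
    T=np.array(m["cam_to_world"]); c=(np.atleast_2d(P)-T[:3,3])@T[:3,:3]
    return np.c_[m["cx"]-m["fx"]*c[:,0]/c[:,2],m["cy"]+m["fy"]*c[:,1]/c[:,2]]
def shift(target):   # world target -> tool-axes shift, mm
    o=get_obs(); return R.from_rotvec(o["tool_rot"]).inv().apply(np.array(target)-o["tool_pos"])*1e3
E
python3 - <<'E'
from h import *
im=cv2.imread("pics/top0.png"); m=optics.camera_model("top")
hsv=cv2.cvtColor(im,cv2.COLOR_BGR2HSV)
c=im[140:265,220:305]; print(im[235,255],im[200,300],im[170,245])
d=np.abs(im.astype(int)-im[235,255].astype(int)).max(2)<22
mask=np.zeros(d.shape,np.uint8); mask[140:265,222:305]=d[140:265,222:305]*255
cs,_=cv2.findContours(mask,cv2.RETR_EXTERNAL,cv2.CHAIN_APPROX_NONE)
k=max(cs,key=cv2.contourArea); r=cv2.minAreaRect(cv2.convexHull(k)); b=cv2.boxPoints(r); print(r)
P=plane(m,b,0.055); print(P.round(4), np.linalg.norm(P-np.roll(P,-1,0),axis=1))
big=cv2.resize(im[140:265,215:310],None,fx=6,fy=6,interpolation=cv2.INTER_CUBIC)[:600]
big=cv2.resize(im[140:240,215:310],None,fx=6,fy=6,interpolation=cv2.INTER_CUBIC)
print(plane(m,[[258,157],[277,156]],.088).round(4),plane(m,[252,186],.1),plane(m,[275,225],.093))
# heading from the long edges
o=get_obs(); Rt=R.from_rotvec(o["tool_rot"]).as_matrix(); w=optics.camera_model("wrist"); T=np.array(w["cam_to_world"])
print("tool R",Rt.round(3)); print("cam in tool", (Rt.T@(T[:3,3]-o["tool_pos"])).round(4), (Rt.T@T[:3,:3]).round(3), w["fx"])
E
```

```text
[127 119 114] [185 181 185] [129 122 116]
((263.23968505859375, 202.2173309326172), (105.009765625, 55.83681869506836), 83.82982635498047)
[[ 0.6712  0.1534  0.055 ]
 [ 0.691  -0.0195  0.055 ]
 [ 0.3665 -0.0555  0.055 ]
 [ 0.3475  0.1156  0.055 ]] [0.17402201 0.32648305 0.17217447 0.32592878]
[[0.6546 0.0644 0.088 ]
 [0.6579 0.0065 0.088 ]] [[0.56463823 0.08154492 0.1       ]] [[0.44731195 0.0115582  0.093     ]]
tool R [[ 0.898  0.44  -0.001]
 [ 0.44  -0.898  0.002]
 [ 0.    -0.002 -1.   ]]
cam in tool [ 0.071   0.0009 -0.143 ] [[ 0.    0.96  0.28]
 [ 1.   -0.   -0.  ]
 [ 0.    0.28 -0.96]] 336.3022337651307
```

```bash
cat >> h.py <<'E'
S0=np.array([0.5221,0.0212,0.0]); ang=np.deg2rad(6.33)
EY=np.array([np.cos(ang),np.sin(ang),0]); EX=np.array([EY[1],-EY[0],0]); EZ=np.array([0,0,1.])
def sh(x,y,z): return S0+(x*EX+y*EY)/1e3+np.array([0,0,.055+z/1e3])  # z mm above platform
def tosh(P): d=np.asarray(P)-S0; return np.stack([d@EX,d@EY,d@EZ-.055],-1)*1e3
def state():
    o=get_obs(); Rt=R.from_rotvec(o["tool_rot"]).as_matrix()
    print("t",round(o["t"],2),"tcp sh",tosh(o["tool_pos"]).round(1),"tool x,z in sh",(Rt[:,0]@EX).round(3),(Rt[:,0]@EY).round(3),(Rt.T[2]@np.c_[EX,EY,EZ]).round(3),"F sh",(o["contact_force"]@np.c_[EX,EY,EZ]).round(2),"open",round(o["opening"],4)); return Rt
E
python3 -c "
from h import *
s=shift(sh(-125,49,195)); print(s, s/20)"
```

```text
[ 566.46390562 -514.71872968  -18.72360701] [ 28.32319528 -25.73593648  -0.93618035]
```

```bash
python3 -m pendant '[[[28,-26,-1],[0,0,0],0.5],[[28,-26,-1],[0,0,0],0.5],[[28,-26,-1],[0,0,0],0.5],[[28,-26,-1],[0,0,0],0.5],[[28,-26,-1],[0,0,0],0.5],[[28,-26,-1],[0,0,0],0.5],[[28,-26,-1],[0,0,0],0.5],[[28,-26,-1],[0,0,0],0.5],[[28,-26,-1],[0,0,0],0.5],[[28,-26,-1],[0,0,0],0.5],[[28,-26,-1],[0,0,0],0.5],[[28,-26,-1],[0,0,0],0.5]]'
python3 -c "
from h import *
state(); s=shift(sh(-125,49,195)); print(s)"
```

```text
t: 1.1
tool_pos: [0.4395, -0.1312, 0.243]
tool_rot: [-3.06, -0.709, 0.0]
contact_force: [0.0, -0.8, -0.8]
opening: 0.0427
grip_force: 0.0
t 1.1 tcp sh [142.4 -98.9 188. ] tool x,z in sh -0.338 0.941 [-0. -0. -1.] F sh [ 0.81 -0.05 -0.82] open 0.0427
[ 229.64459009 -201.57418153   -6.96063322]
```

```bash
python3 -m pendant '[[[29,-25,-1],[0,0,0],0.5],[[29,-25,-1],[0,0,0],0.5],[[29,-25,-1],[0,0,0],0.5],[[29,-25,-1],[0,0,0],0.5],[[29,-25,-1],[0,0,0],0.5],[[29,-25,-1],[0,0,0],0.5],[[28,-26,-1],[0,0,0],0.5],[[28,-26,0],[0,0,0],0.5]]' >/dev/null
python3 -m pendant '[[[0,0,0],[0,0,-0.123],0.5],[[0,0,0],[0,0,-0.123],0.5],[[0,0,0],[0,0,-0.123],0.5],[[0,0,0],[0,0,-0.123],0.5],[[0,0,0],[0,0,-0.123],0.5],[[0,0,0],[0,0,-0.123],0.5],[[0,0,0],[0,0,-0.123],0.5],[[0,0,0],[0,0,-0.123],0.5],[[0,0,0],[0,0,-0.123],0.5],[[0,0,0],[0,0,-0.12],0.5],[[0,0,0],[0,0,0],0.5],[[0,0,0],[0,0,0],0.5]]'
python3 - <<'E'
from h import *
state(); w=optics.camera_model("wrist"); im=optics.get_image("wrist"); cv2.imwrite("pics/w1.png",im[:,:,::-1])
np.save("w1.npy",w,allow_pickle=True)
for n,p in dict(postL=(-28,135,33),postR=(28,135,33),nest=(0,107,0),c1=(-115,-165,0),c2=(-115,165,0),c3=(60,165,0),c4=(60,-165,0),beaker=(-55,49,87),tab=(0,-75.5,38)).items(): print(n,proj(w,sh(*p)).round(1))
E
```

```text
t: 2.77
tool_pos: [0.5568, 0.1495, 0.2498]
tool_rot: [-2.097, -2.339, 0.001]
contact_force: [0.8, 0.6, 0.0]
opening: 0.0423
grip_force: 0.0
t 2.77 tcp sh [-123.6   48.7  194.8] tool x,z in sh -1.0 0.002 [ 0.    -0.001 -1.   ] F sh [-0.52  0.83  0.  ] open 0.0423
postL [[365.9 279.2]]
postR [[362.1 326.9]]
nest [[332.1 287.2]]
c1 [[ 72.8 187.8]]
c2 [[393.1 187.5]]
c3 [[379.3 332.8]]
c4 [[ 98.6 332.8]]
beaker [[280.5 281.8]]
tab [[158.2 306.4]]
```

View pics/w1.png

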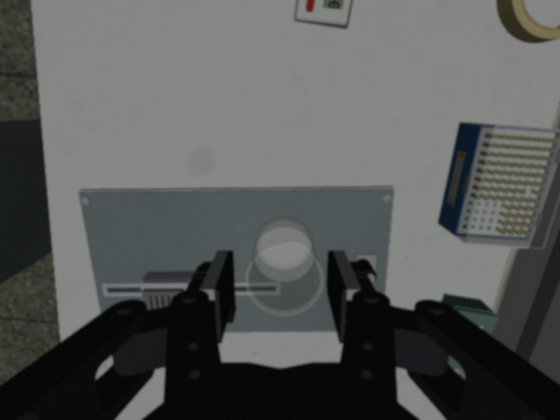

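The wrist view shows the platform corners at about (81,189), (393,186), (386,332) and (100,332). The beaker's bottom ellipse is at about (284,248) and its rim at about (284,281), between the finger tips at columns 233 and 328. I'll check the frame from the edges in this view.

Run:
```python
from h import *
w=np.load("w1.npy",allow_pickle=True).item(); im=cv2.imread("pics/w1.png"); g=cv2.GaussianBlur(cv2.cvtColor(im,cv2.COLOR_BGR2GRAY),(5,5),0).astype(float)
top=[(c,170+np.argmin(np.diff(g[170:205,c]))+.5) for c in range(100,380,10)]
left=[(60+np.argmin(np.diff(g[r,60:130]))+.5,r) for r in range(198,325,8)]
right=[(375+np.argmax(np.diff(g[r,375:410]))+.5,r) for r in range(198,240,6)]
bot=[(c,320+np.argmax(np.diff(g[320:345,c]))+.5) for c in range(240,320,6)]
for n,p in dict(top=top,left=left,right=right,bot=bot).items():
    q=tosh(plane(w,p,.055)); print(n,"first/last px",p[0],p[-1]); a=q[:,:2]; v=cv2.fitLine(a.astype(np.float32),cv2.DIST_HUBER,0,.01,.01).ravel(); print("   med",np.median(a,0).round(1),"dir",v[:2].round(4))
print("rim",tosh(plane(w,[[244,281],[323,281],[283.5,242],[283.5,314]],.142)).round(1))
print("bot",tosh(plane(w,[[256,248],[312,248],[284,217],[284,280]],.055)).round(1))
```

```text
top first/last px (100, np.float64(187.5)) (370, np.float64(185.5))
   med [-116.2    2.2] dir [ 0.0083 -1.    ]
left first/last px (np.float64(78.5), 198) (np.float64(93.5), 318)
   med [ -36.  -159.9] dir [1.     0.0067]
right first/last px (np.float64(393.5), 198) (np.float64(389.5), 234)
   med [-84.2 165.8] dir [ 1.     -0.0047]
bot first/last px (240, np.float64(331.5)) (318, np.float64(330.5))
   med [58.2 47.1] dir [4.e-04 1.e+00]
rim [[-55.8  18.7  87. ]
 [-55.7  84.3  87. ]
 [-90.6  51.4  87. ]
 [-24.2  51.5  87. ]]
bot [[-47.8  22.4  -0. ]
 [-47.7  83.2  -0. ]
 [-83.1  52.7  -0. ]
 [ -9.1  52.9  -0. ]]
```

```bash
python3 -m pendant '[[[0,0,0],[0,-0.1,0],0.5],[[0,0,0],[0,-0.1,0],0.5],[[0,0,0],[0,0,0],0.5]]' >/dev/null
python3 -c "
from h import *
state(); print(shift(sh(-123,51.5,10)))"
```

```text
t 3.07 tcp sh [-125.6   48.5  194.6] tool x,z in sh -0.98 -0.003 [ 0.2  -0.   -0.98] F sh [-0.83 -0.47 -0.48] open 0.0431
[ 34.42932963   3.09774562 181.3678947 ]
```

```bash
python3 -m pendant '[[[7,0,36],[0,0,0],0.5],[[7,1,36],[0,0,0],0.5],[[7,1,36],[0,0,0],0.5],[[7,1,37],[0,0,0],0.5],[[6,0,36],[0,0,0],0.5],[[0,0,0],[0,0,0],0.5],[[0,0,0],[0,0,0],0.5]]' >/dev/null
python3 - <<'E'
from h import *
state(); w=optics.camera_model("wrist"); im=optics.get_image("wrist"); cv2.imwrite("pics/w2.png",im[:,:,::-1]); np.save("w2.npy",w,allow_pickle=True)
print(shift(sh(-93,51.5,10)))
E
```

```text
t 3.65 tcp sh [-120.5   49.9    9. ] tool x,z in sh -0.98 -0.001 [ 0.199 -0.005 -0.98 ] F sh [ 0.14 -0.04  0.47] open 0.0429
[-26.82366655  -0.83091395   7.52040043]
```

View pics/w2.png

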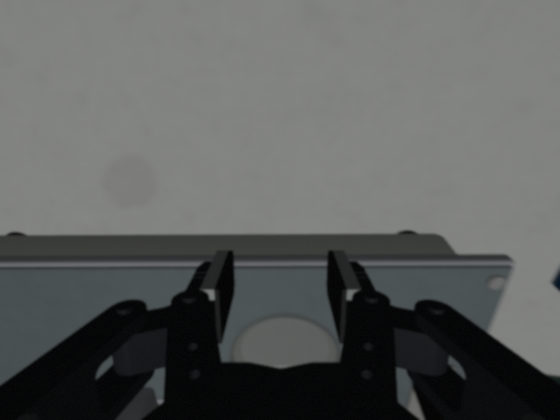

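The beaker's bottom ellipse is centred near column 286, against 280.5 for the middle of the fingers, so it is lined up to about 2 mm. Next I push gently.

```bash
python3 -m pendant '[[[-9,0,2],[0,0,0],0.5],[[-9,0,2],[0,0,0],0.5],[[-6,0,1],[0,0,0],0.5],[[-4,0,1],[0,0,0],0.5],[[-4,0,0.8],[0,0,0],0.5],[[-5,0,1],[0,0,0],0.5],[[-5,0,1],[0,0,0],0.5],[[-5,0,1],[0,0,0],0.5],[[-5,0,1],[0,0,0],0.5]]'
python3 - <<'E'
from h import *
state(); 
for n in("scene","top"):
    im=optics.get_image(n); cv2.imwrite(f"pics/{n}3.png",im[:,:,::-1])
a=cv2.imread("pics/scene3.png")[180:290,180:340]; b=cv2.imread("pics/top3.png")[140:250,220:310]
A=cv2.resize(a,(480,330),interpolation=cv2.INTER_CUBIC);B=cv2.resize(b,(270,330),interpolation=cv2.INTER_CUBIC)
cv2.imwrite("pics/c3.png",np.hstack([A,B]))
E
```

```text
t: 4.45
tool_pos: [0.5663, 0.094, 0.0659]
tool_rot: [1.99, 2.226, -0.2]
contact_force: [0.1, 1.4, 0.6]
opening: 0.0429
grip_force: 0.4
t 4.45 tcp sh [-67.5  51.9  10.9] tool x,z in sh -0.98 -0.002 [ 0.199  0.    -0.98 ] F sh [-1.38  0.22  0.56] open 0.0429
```

View pics/c3.png

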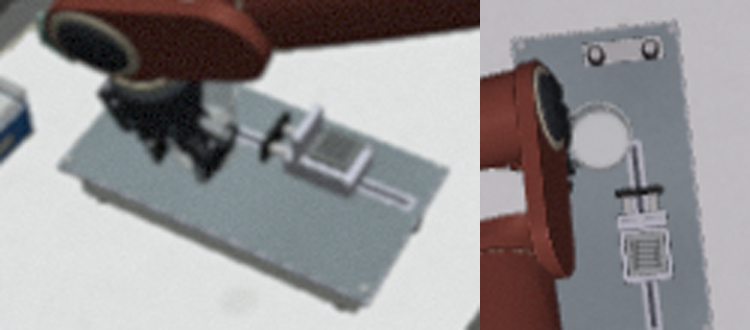

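The top crop shows the beaker at image (260,186), pushed towards the lane and upright, with the pad, stop and tab visible below it.

```bash
python3 -c "
from h import *
m=optics.camera_model('top'); print(tosh(plane(m,[260.3,186],.09)), tosh(plane(m,[252,186],.09)), 'pad front',tosh(plane(m,[220+159/3,140+187/3],.085)),'tab',tosh(plane(m,[220+167/3,140+256/3],.093)))"
```

```text
[[-30.5937251  47.1678441  35.       ]] [[-55.67003634  49.82775212  35.        ]] pad front [[ 2.54184706 -6.08986563 30.        ]] tab [[  3.23447797 -76.61018586  38.        ]]
```

```bash
python3 -m pendant '[[[-5,0,1],[0,0,0],0.5],[[-5,0,1],[0,0,0],0.5],[[-5,0,1],[0,0,0],0.5],[[-5,0,1],[0,0,0],0.5],[[-5,0,1],[0,0,0],0.5],[[-4,0,0.8],[0,0,0],0.5],[[-2,0,0.4],[0,0,0],0.5],[[0,0,0],[0,0,0],0.5],[[0,0,0],[0,0,0],0.5]]'
python3 - <<'E'
from h import *
state(); im=optics.get_image("top"); cv2.imwrite("pics/top4.png",im[:,:,::-1])
b=im[140:250,220:310,::-1]
cv2.imwrite("pics/c4.png",cv2.resize(b,(450,550),interpolation=cv2.INTER_CUBIC))
E
```

```text
t: 5.3
tool_pos: [0.5698, 0.0628, 0.0659]
tool_rot: [1.99, 2.226, -0.2]
contact_force: [-0.3, 0.4, 0.2]
opening: 0.0429
grip_force: 0.0
t 5.3 tcp sh [-36.1  52.   10.9] tool x,z in sh -0.98 -0.001 [ 0.199  0.    -0.98 ] F sh [-0.45 -0.3   0.2 ] open 0.0429
```

View pics/c4.png

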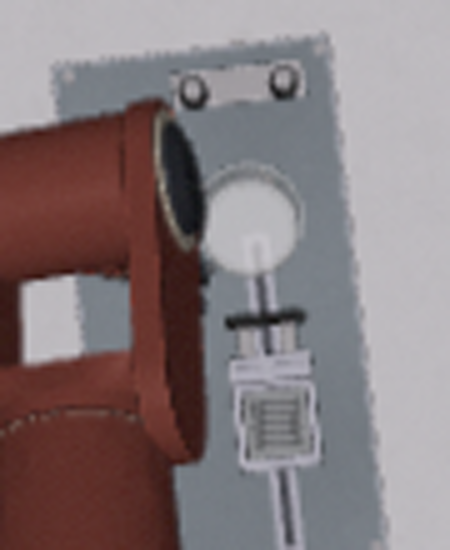

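The top crop shows the beaker's bottom at about (250,222) in the crop, with the lane track passing through about (254.5,222), so the beaker is roughly 2.5 mm short of the lane. I'll nudge it 2 mm further, then back off and rise.

```bash
python3 -m pendant '[[[-1,0,0.2],[0,0,0],0.5],[[-1,0,0.2],[0,0,0],0.5],[[0,0,0],[0,0,0],0.5],[[4,0,-0.8],[0,0,0],0.5],[[12,0,-2.4],[0,0,0],0.5],[[20,0,-4],[0,0,0],0.5],[[20,0,-4],[0,0,0],0.5],[[0,0,-40],[0,0,0],0.5],[[0,0,-40],[0,0,0],0],[[0,0,-40],[0,0.1,0],0],[[0,0,-30],[0,0.1,0],0],[[0,0,0],[0,0,0],0]]'
python3 - <<'E'
from h import *
state(); w=optics.camera_model("wrist"); im=optics.get_image("wrist"); cv2.imwrite("pics/w5.png",im[:,:,::-1]); np.save("w5.npy",w,allow_pickle=True)
for n,p in dict(postL=(-28,135,33),postR=(28,135,33),tab=(0,-75.5,38),beaker=(0,52,87)).items(): print(n,proj(w,sh(*p)).round(1))
E
```

```text
t: 6.35
tool_pos: [0.565, 0.1448, 0.2231]
tool_rot: [2.089, 2.335, 0.021]
contact_force: [1.6, -0.1, 0.6]
opening: -0.0002
grip_force: 0.0
t 6.35 tcp sh [-118.2   56.3  168.1] tool x,z in sh -1.0 -0.001 [-0.003  0.015 -1.   ] F sh [0.31 1.57 0.59] open -0.0002
postL [[362.2 287.9]]
postR [[358.3 339.1]]
tab [[135.9 319.1]]
beaker [[272.8 354.8]]
```

View pics/w5.png

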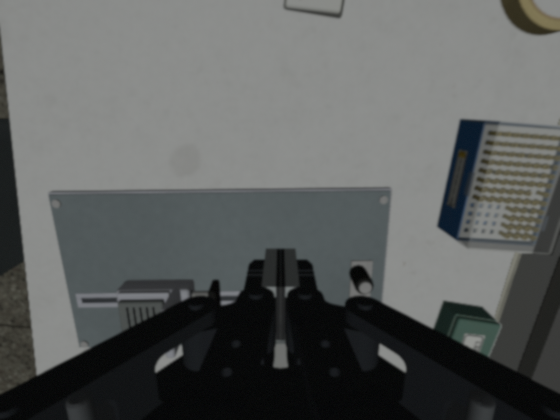

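The closed-finger view shows the posts at about (362,287), 2 to 3 px from prediction, and the ribbed tab near (142,313) where I expected it. Now I move over the tab.

```bash
python3 -c "
from h import *
state(); print(shift(sh(1,-75,60)))"
```

```text
t 6.4 tcp sh [-118.1   54.7  164.2] tool x,z in sh -1.0 -0.0 [-0.    0.01 -1.  ] F sh [ 0.1   0.61 -0.1 ] open 0.0003
[-119.04892612 -130.74897784  102.8847532 ]
```

```bash
python3 -m pendant '[[[-24,-26,0],[0,0,0],0],[[-24,-26,0],[0,0,0],0],[[-24,-26,0],[0,0,0],0],[[-24,-26,0],[0,0,0],0],[[-23,-26,0],[0,0,0],0],[[0,0,34],[0,0,0],0],[[0,0,34],[0,0,0],0],[[0,0,30],[0,0,0],0],[[0,0,0],[0,0,0],0],[[0,0,0],[0,0,0],0]]'
python3 - <<'E'
from h import *
state(); print(shift(sh(1,-75,42)))
im=optics.get_image("scene"); cv2.imwrite("pics/s6.png",cv2.resize(im[180:290,200:340,::-1],(700,550),interpolation=cv2.INTER_CUBIC))
E
```

```text
t: 7.23
tool_pos: [0.4425, 0.0123, 0.1127]
tool_rot: [-2.09, -2.339, 0.006]
contact_force: [0.3, 0.2, 0.8]
opening: 0.0001
grip_force: 0.0
t 7.23 tcp sh [  0.  -80.1  57.7] tool x,z in sh -1.0 -0.002 [-0.001 -0.006 -1.   ] F sh [-0.12  0.36  0.81] open 0.0001
[-0.99589327  5.1568017  15.68939862]
```

View pics/s6.png

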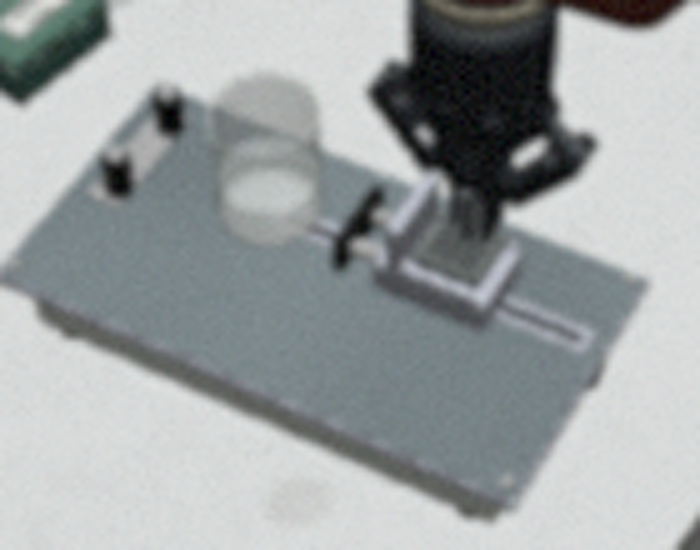

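The scene crop shows the beaker upright in the lane at about (268,190) in the crop, and the closed fingers above the tab behind the stop at about (470,215). Next I descend onto the tab.

```bash
python3 -m pendant '[[[0,4,8],[0,0,0],0],[[0,0,7],[0,0,0],0],[[0,0,3],[0,0,0],0],[[0,0,2],[0,0,0],0],[[0,0,1],[0,0,0],0],[[0,0,0],[0,0,0],0],[[0,0,0],[0,0,0],0]]' |tail -4; python3 -c "
from h import *
state()"
```

```text
tool_rot: [2.093, 2.342, 0.0]
contact_force: [0.4, -0.3, 1.2]
opening: 0.0001
grip_force: 0.0
t 7.87 tcp sh [  1.  -73.8  39.5] tool x,z in sh -1.0 -0.002 [ 0.  0. -1.] F sh [0.37 0.32 1.17] open 0.0001
```

```bash
python3 -m pendant '[[[0,0,1.5],[0,0,0],0],[[0,0,1.5],[0,0,0],0],[[0,0,1.5],[0,0,0],0],[[0,0,1],[0,0,0],0],[[0,0,0],[0,0,0],0],[[0,0,0],[0,0,0],0]]' |tail -4; python3 -c "
from h import *
state()"
```

```text
tool_rot: [2.093, 2.341, 0.002]
contact_force: [0.3, -0.1, 4.8]
opening: 0.0
grip_force: 2.5
t 8.37 tcp sh [  1.1 -73.3  34.5] tool x,z in sh -1.0 -0.001 [ 0.     0.002 -1.   ] F sh [0.14 0.32 4.77] open 0.0
```

```bash
python3 -m pendant '[[[0,0,1.5],[0,0,0],0],[[0,0,1.2],[0,0,0],0],[[0,0,0],[0,0,0],0],[[0,2,0],[0,0,0],0],[[0,2,0],[0,0,0],0],[[0,2,0],[0,0,0],0],[[0,2,0],[0,0,0],0],[[0,2,0],[0,0,0],0],[[0,2,0],[0,0,0],0],[[0,2,0],[0,0,0],0],[[0,0,0],[0,0,0],0]]' |tail -4; python3 -c "
from h import *
state()"
```

```text
tool_rot: [2.093, 2.342, 0.002]
contact_force: [0.1, 1.1, 6.4]
opening: -0.0002
grip_force: 2.9
t 9.28 tcp sh [  1.  -59.1  31.8] tool x,z in sh -1.0 -0.002 [ 0.     0.001 -1.   ] F sh [-1.08  0.27  6.39] open -0.0002
```

```bash
python3 -m pendant '[[[0,3,0],[0,0,0],0],[[0,4,0],[0,0,0],0],[[0,4,0],[0,0,0],0],[[0,4,0],[0,0,0],0],[[0,4,0],[0,0,0],0],[[0,4,0],[0,0,0],0],[[0,4,0],[0,0,0],0],[[0,4,0],[0,0,0],0],[[0,4,0],[0,0,0],0],[[0,4,0],[0,0,0],0],[[0,4,0],[0,0,0],0],[[0,4,0],[0,0,0],0]]' |tail -4
python3 - <<'E'
from h import *
state()
a=optics.get_image("scene")[190:290,200:320,::-1]; b=optics.get_image("top")[145:245,225:305,::-1]
cv2.imwrite("pics/c7.png",np.hstack([cv2.resize(a,(480,400),interpolation=cv2.INTER_CUBIC),cv2.resize(b,(320,400),interpolation=cv2.INTER_CUBIC)]))
state()
E
```

```text
tool_rot: [-2.093, -2.342, 0.0]
contact_force: [-1.7, 0.6, 6.8]
opening: -0.0003
grip_force: 2.9
t 10.28 tcp sh [  0.6 -12.9  31.3] tool x,z in sh -1.0 -0.002 [-0.001 -0.001 -1.   ] F sh [-0.74 -1.64  6.8 ] open -0.0003
t 10.38 tcp sh [  0.6 -12.2  31.6] tool x,z in sh -1.0 -0.002 [-0.001  0.001 -1.   ] F sh [-1.71 -0.12  5.99] open -0.0002
```

View pics/c7.png

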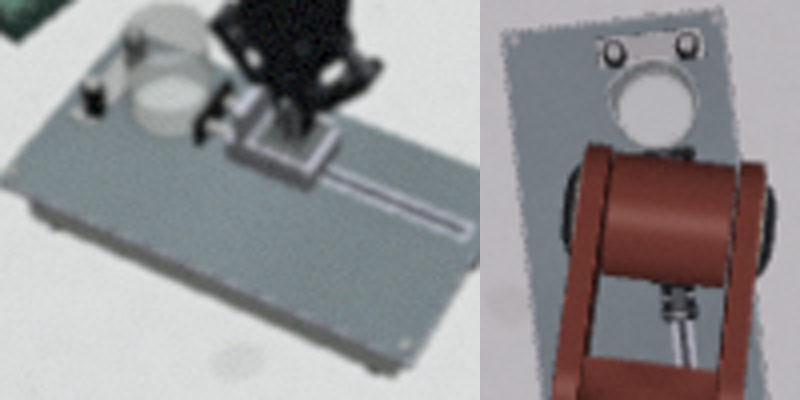

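The crops show the pad touching the upright beaker and carrying it to the posts; in the top crop the beaker is at image (268.5,171) and the posts at (259,158) and (277,156).

```bash
python3 -c "
from h import *
m=optics.camera_model('top'); s=optics.camera_model('scene')
print('beaker bottom/top',tosh(plane(m,[225+(654-480)/4,145+108/4],.058)),'rim',tosh(plane(m,[225+(652-480)/4,145+103/4],.142)))
print('posts',tosh(plane(m,[[225+134/4,145+47/4],[225+207/4,145+43/4]],.088)))
print('scene beaker base',tosh(plane(s,[200+168/4,190+107/4],.058)),'pad bottom near-corner',tosh(plane(s,[200+201/4,190+143/4],.059)), 'block bottom corner rear',tosh(plane(s,[200+309/4,190+188/4],.055)),'front',tosh(plane(s,[200+230/4,190+157/4],.055)),'tip', tosh(plane(s,[200+290/4,190+135/4],.087)))"
```

```text
beaker bottom/top [[-1.46228198 90.67672038  3.        ]] rim [[-2.17998481 85.02907936 87.        ]]
posts [[-26.78013965 137.01524145  33.        ]
 [ 28.94907248 134.22656575  33.        ]]
scene beaker base [[-5.12129515 89.13440446  3.        ]] pad bottom near-corner [[-23.83795826  49.69490439   4.        ]] block bottom corner rear [[-1.99630080e+01 -3.64412827e+01 -6.24500451e-14]] front [[-2.22407449e+01  2.66884476e+01 -6.24500451e-14]] tip [[ -7.52242606 -14.39801231  32.        ]]
```

The pad and block positions imply the carriage is near 0.10, being dragged by fingertip friction. That leaves about 28 mm to the target of about 0.129.

```bash
cat >> h.py <<'E'
def favg(n=6):
    F=[]
    for _ in range(n): optics.get_image("top"); F.append(get_obs()["contact_force"]@np.c_[EX,EY,EZ])
    print("Favg",np.mean(F,0).round(2),"sd",np.std(F,0).round(2))
E
python3 -c "
from h import *
favg()"
python3 -m pendant '[[[0,3,0],[0,0,0],0],[[0,3,0],[0,0,0],0],[[0,3,0],[0,0,0],0],[[0,3,0],[0,0,0],0],[[0,2,0],[0,0,0],0],[[0,2,0],[0,0,0],0],[[0,2,0],[0,0,0],0],[[0,2,0],[0,0,0],0],[[0,0,0],[0,0,0],0]]' |tail -4; python3 -c "
from h import *
state();favg()"
python3 -m pendant '[[[0,2,0],[0,0,0],0],[[0,2,0],[0,0,0],0],[[0,0,0],[0,0,0],0]]' |tail -4; python3 -c "
from h import *
state();favg()"
```

```text
Favg [-1.16  0.5   6.01] sd [0.5  0.28 0.28]
tool_rot: [-2.093, -2.342, -0.001]
contact_force: [-0.9, 2.1, 5.7]
opening: -0.0003
grip_force: 2.9
t 11.43 tcp sh [ 0.4  7.3 31.4] tool x,z in sh -1.0 -0.002 [-0.001 -0.    -1.   ] F sh [-2.14 -0.67  5.67] open -0.0003
Favg [-2.01 -1.06  6.03] sd [0.49 0.57 0.33]
tool_rot: [-2.093, -2.341, 0.0]
contact_force: [-1.6, 2.0, 6.3]
opening: -0.0003
grip_force: 2.9
t 11.98 tcp sh [ 0.4 10.9 31.3] tool x,z in sh -1.0 -0.002 [-0.001 -0.001 -1.   ] F sh [-2.16 -1.34  6.33] open -0.0003
Favg [-1.76 -1.9   5.72] sd [0.68 0.44 0.36]
```

The force along the lane is rising at about the pad's spring rate, which puts the pad about 5–7 mm in. I'll go 3 mm more, release the tab, rise and check.

```bash
python3 -m pendant '[[[0,1.5,0],[0,0,0],0],[[0,1.5,0],[0,0,0],0],[[0,0,0],[0,0,0],0]]' |tail -4; python3 -c "
from h import *
state();favg()"
python3 -m pendant '[[[0,0,-2],[0,0,0],0],[[0,0,-2],[0,0,0],0],[[0,0,-2],[0,0,0],0],[[0,0,-2],[0,0,0],0],[[0,0,-4],[0,0,0],0],[[0,0,-20],[0,0,0],0],[[0,0,-40],[0,0,0],0],[[0,0,-40],[0,0,0],0],[[0,0,-40],[0,0,0],0]]' |tail -4;python3 -c "
from h import *
state();favg()"
```

```text
tool_rot: [-2.092, -2.341, 0.001]
contact_force: [-1.5, 2.2, 6.0]
opening: 0.0002
grip_force: 3.0
t 12.53 tcp sh [ 0.4 13.6 31.1] tool x,z in sh -1.0 -0.002 [-0.001 -0.002 -1.   ] F sh [-2.36 -1.21  5.96] open 0.0002
Favg [-1.96 -2.19  5.71] sd [0.4  0.52 0.66]
tool_rot: [-2.093, -2.341, 0.002]
contact_force: [0.4, 0.2, 0.1]
opening: -0.0
grip_force: 0.0
t 13.58 tcp sh [  1.   13.3 183.6] tool x,z in sh -1.0 -0.001 [ 0.    -0.002 -1.   ] F sh [-0.18  0.39  0.08] open -0.0
Favg [-0.31  0.21  0.8 ] sd [0.41 1.   2.69]
```

```bash
python3 -m pendant '[[[30,-14,0],[0,0,0],0],[[30,-14,0],[0,0,0],0],[[30,-14,0],[0,0,0],0],[[30,-14,0],[0,0,0],0],[[10,-14,10],[0,0,0],0],[[0,0,15],[0,0,0],0],[[0,0,0],[0,0,0],0],[[0,0,0],[0,0,0],0]]' |tail -4
python3 - <<'E'
from h import *
state(); w=optics.camera_model("wrist"); im=optics.get_image("wrist"); np.save("w8.npy",w,allow_pickle=True)
cv2.imwrite("pics/w8full.png",im[:,:,::-1])
c=im[240:400,290:490,::-1]; cv2.imwrite("pics/w8.png",cv2.resize(c,(750,600),interpolation=cv2.INTER_CUBIC))
for n,p in dict(padface_top=(-25,67.5,30),blockfront=(-25,59.5,26),postL=(-28,135,33),nest=(0,107,0)).items(): print(n,((proj(w,sh(*p))-[290,240])*3.75).round(0))
E
```

```text
tool_rot: [-2.091, -2.34, 0.007]
contact_force: [0.6, -0.3, -0.2]
opening: -0.0
grip_force: 0.0
t 14.55 tcp sh [-129.   -57.7  155.3] tool x,z in sh -1.0 -0.002 [ 0.    -0.005 -1.   ] F sh [ 0.33  0.62 -0.18] open -0.0
padface_top [[480. 254.]]
blockfront [[441. 244.]]
postL [[769. 251.]]
nest [[573. 272.]]
```

View pics/w8.png

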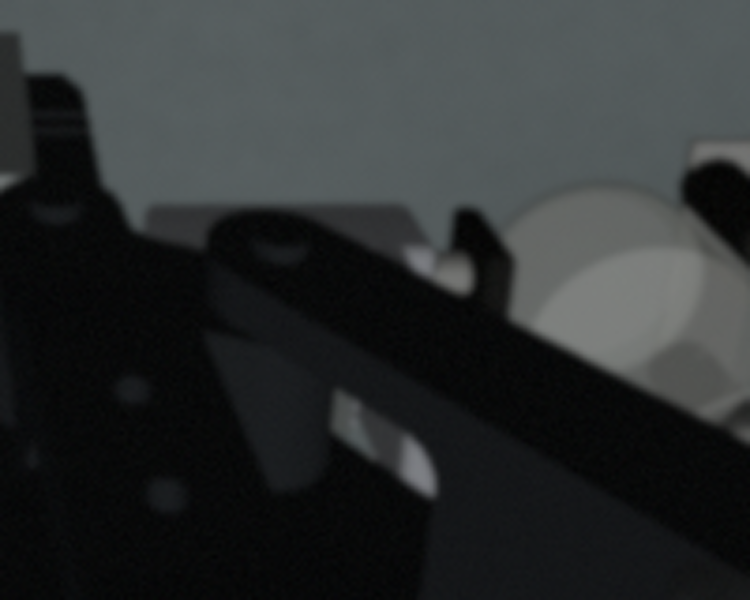

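The wrist crop shows the block's front bottom corner at (407,207), its front top corner at about (433,246), and the pad's front bottom corner at (478,210) and front top corner at (512,262). The pad is against the beaker.

```bash
python3 -c "
from h import *
w=np.load('w8.npy',allow_pickle=True).item()
f=lambda u,v,z: tosh(plane(w,[290+u/3.75,240+v/3.75],.055+z/1e3)).round(1)[0]
print('block fb',f(407,207,0),f(407,207,3),'ft',f(433,246,26),'rear b',f(148,205,0))
print('pad fb',f(478,210,4),'ft',f(512,262,30),'rear b',f(455,210,4))
print('post base plate / post top',f(688,185,33))
print(proj(w,sh(-25,60,0)))"
```

```text
block fb [-19.6  60.3  -0. ] [-21.4  59.1   3. ] ft [-24.5  57.5  26. ] rear b [-19.9  -8.7  -0. ]
pad fb [-21.3  77.4   4. ] ft [-22.8  75.5  30. ] rear b [-21.2  71.4   4. ]
post base plate / post top [-45.7 112.8  33. ]
[[398.77850394 290.42649749]]
```

The gap from block to pad face is 17–18 mm against 26 mm free, so the pad is pressed in about 8–9 mm. Its face is at y ≈ 76.5 mm, which puts the beaker at the nest. The arm is clear, so I'll hand in.

```bash
python3 -c "
from station import ctrl
print(ctrl.finish_job())"
```

```text
the job is handed in; nothing more can be done
None
```

I handed the job in at about 14.6 s, with no verdict returned: by the last wrist picture the beaker is at the posts with the pad pressed in about 8–9 mm, and the arm is clear of the tab, though I did not measure that the tab came up.

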